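Index the inspection table and close the sensor box

ROBOT

A 7-joint arm with a two-finger parallel gripper is mounted at the origin on the work surface. World frame = base frame: x ahead of the robot, y to its left, z up, the work surface at z = 0. Lengths are in m, angles in rad, forces in N, time in s.
With the tool pointing down it reaches from about 0.4 to 0.75 m from the base axis. Payload 19.5 kg.
Tool frame: the origin (TCP) lies midway between the tips of the shut fingers; the grasp point (between the pads) lies 19 mm behind it; z points along the fingers, y is the direction in which the jaws open and shut (so a half turn about z gives the same grasp; the last joint's range is limited). The gripper opens to 85 mm and grips with 20 to 120 N. Pads are 22 mm wide; open, the fingers measure 114 mm over their backs; the gripper's body (76 mm by 85 mm) begins 54 mm behind the grasp point. The pads swing forward as they close: fully open they stand 13 mm farther back than shut.
Start: joints at [1.141, 0.707, -0.028, 1.485, 0.022, 0.951, -0.075], TCP at [0.217, -0.532, 0.231] pointing down, gripper open.
Joint ranges: [-2.71, 2.71], [-0.32, 2.16], [-1.57, 1.52], [0, 2.45], [-1.46, 4.6], [0, 2.02], [-2.83, 2.83]. Speed limits (rad/s): [1.89, 1.89, 2.57, 2.57, 3.01, 3.01, 3.01].

INTERFACE

Orientations are given as [roll, pitch, yaw] about the fixed x, y, z axes, in that order (R = Rz(yaw) Ry(pitch) Rx(roll)).
In Python, from station import arm, viewer gives the robot as it stands.
- The arm moves only by the tool send_rows, never from a script. Its argument "moves" is text: rows parted by semicolons, each of 5 numbers parted by spaces: the opening, from 0 (shut) to 1 (fully open), then the shift along the world's x, y, z in cm, then the turn about the world's z in degrees. A call has 1 to 12 rows; each row shifts and turns the commanded pose from where the row before left it; what a row does not reach is not made up. A row lasts 1/8 s, in which the tool goes at most 62.5 mm and 10.7 degrees, less where a joint would pass 70% of its speed; a pose out of reach is approached as far as the arm can. A call with a gripper value outside its range is refused whole. The fingers move at their own pace and stop on an object; the grip force is fixed at half the most. Time passes only in rows, so rows that do not move let the fingers close. It gives the time, the measured TCP pose, the force and the opening at its end, in the units of the state.
- arm.state(): the state, without advancing time (a new reading comes with each control period).
- viewer.camera(name): name is "scene" or "top" or "wrist"; returns (picture, depth): 384x512x3 uint8, red, green, blue; 384x512 float32, m along the optical axis (not along the pixel's ray), 0 where there is no reading.
- viewer.calibration(name): a dict with "fx", "fy", "cx", "cy" (pixels), "origin" and "rotation" of the camera in the world; the wrist camera has in their place "mount" (4x4, takes a point from camera to tool coordinates, whose origin is the TCP and whose axes are the flange's). Camera axes: x right, y down, z forward; pixel columns grow to the right and rows downward; lengths in m; the calibration is good to about 2 mm. The wrist camera is an equidistant fisheye: a pixel r from the principal point sees the ray r / f radians off the axis. A picture is of the moment at which its call begins: read the wrist's pose just before it. calibration takes no time and is no camera call.
- arm.finish_job(): hands the job in, once; it reports no verdict.
Trained networks look in the newest picture that a camera, given by its name, has taken for a name from the list of things; names that differ only in an ending like _2 or _b are one class to them, and where a whole thing is asked for, a point or a joint stands for the part that bears it (a point fixed in the world has none). Each returns a list of dicts, best first, with "confidence" (0 to 1); they miss things now and then, are a little off and sometimes report something else, mostly with a low value. They report only what shows in the picture. A call takes as long as a camera call.
- viewer.masks_of(camera, target): "pixels" (384x512 bool, what is visible of it) and "location" ([row, column] in pixels, amid what is visible of it).
The state is a dict: "t": time; "joint_pos": joint angles; "dq": joint speeds; "effort": joint torques, N m; "tool_pos": TCP position; "orientation": TCP orientation; "ft_force": force on the tool from outside, world axes, zero at the start; "ft_torque": the same for the moment, N m; "gripper_width": finger opening in m.
Only numpy, scipy, OpenCV 4.12 (cv2) and the standard library are available. Lean on these libraries where they do the work, as an engineer would, in place of code of your own. Each camera call takes 0.05 s, during which the arm holds its last target. There are 200 camera calls.

TASK

The open sensor box has been inspected: turn the round table by its upright post to its other stop, so that the box comes out from under the microscope. Then take the cover that fits the box, the longer of the two lying on the bench, and press it home flat on the box's two pins before you let go of it. Do not bump the microscope, and leave the shorter cover and everything else on the bench where it is.

Things in the scene. Friction and masses are not known exactly. Their poses are not given: they have to be found in the camera images.
- station: fixed round steel base of the inspection table, 300 mm across; origin on the table's vertical turning axis, at bench height. The aluminium turntable on it is 310 mm across, its top 30 mm above the bench. The microscope's column (30 mm thick, 412 mm tall) stands at x, y = 55, 215 mm in this frame
- microscope: video microscope fixed to the station (same origin and axes as station). In mm in this frame: vertical tube with ring light 84 across at (-14, 79), underside 212 above the bench, with a 60 square camera on top up to 455; a 26 mm bar at height 310 runs from it to a 55 x 60 x 70 block on the column at (55, 215)
- turntable (a joint): angle of the turntable, rad, growing counterclockwise seen from above. Two hard stops: 0 (at the start, box under the microscope) and 1.4 (box out). An over-centre spring holds it at either: it resists with up to 0.4 N m, pulls back to 0 before halfway (0.7) and snaps on to 1.4 beyond it, where it stays when let go
- post_top (a point): top centre of the upright steel post by which the table is turned: 16 mm thick, 75 mm tall, its top 105 mm above the bench, 110 mm from the turning axis. It follows the box 95 degrees counterclockwise of it. In the station frame it lies at 195 degrees at joint 0, and at 275 degrees at joint 1.4
- housing: open grey plastic box fixed on the turntable, 150 mm long (y), 100 mm wide (x), 35 mm deep, its open face leaning 27 degrees outward. Origin: centre of the rim's plane, 90 mm above the bench, 80 mm from the turning axis; z: the rim's outward normal; x: up the slope, towards the axis. At joint 1.4 it lies on the station's -x side, leaning that way
- pin (a point): foot of one of the box's two steel pins, in the rim's plane at x, y = 37, 62 mm of housing; the other is at -37, -62 mm. Pins are 10 mm thick and 16 mm tall along the housing's z, the last 7 mm tapering to 4 mm thick
- cover: the longer cover, which fits: aluminium plate 150 mm (y) x 100 mm (x) x 5 mm with two 14 mm through holes at x, y = 37, 62 and -37, -62 mm; fits also turned half round. 0.2 to 0.35 kg. Origin: centre of the underside; z towards the handle's side. Lies flat on the bench, handle up. Seated, its frame is that of housing (or half a turn about z from it)
- handle (a point): centre of the long cover's dark steel bridge handle, 31 mm above the plate's underside: a bar 80 mm long along the cover's y, 14 mm wide, 12 mm high (25 to 37 mm above the underside), on two legs 14 x 12 mm centred 34 mm either side of the middle
- short_cover: the other cover, for another box: same make and handle, but 110 mm (y) x 100 mm (x), holes at (37, 42) and (-37, -42) mm. It lies flat; leave it
- bottle: white bottle, 52 mm in diameter, 130 mm tall; origin under its centre. Leave it
- tray: black divided parts tray, 100 x 140 x 35 mm; origin under its centre. Leave it
- spool: grey spool standing on end, 64 mm in diameter, 50 mm tall; origin under its centre. Leave it
- jar: glass jar with a steel lid, 60 mm in diameter, 60 mm tall; origin under its centre. Leave it
- screwdriver: black-handled screwdriver lying on the bench, 160 mm long, up to about 30 mm high; leave it
- mug: white mug, 80 mm in diameter, 90 mm tall; origin under its centre. Leave it

How it is judged:
By the outcome, as a careful person would: the job done as asked, in the order asked, and still so for the second after the job is handed in, with the robot touching nothing.
It also fails if it takes over 64 s, if anything falls off the work surface, if the arm or the gripper's body presses on something with over 40 N, if the wrist force passes 120 N, or if a joint passes its speed limit or range.

## Working session

There is one attempt and no reset: what is moved stays moved. The work goes in short steps, Python scripts to look and compute and a tool call to move; the robot and the scene stay as the last step left them, time stands still between calls to the robot, and variables do not carry over. Pictures are saved under pics/ and viewed, about 8 in all and at most 12, crops included, and the job is handed in when it is done.

Besides the shell and the picture viewer there is one more tool, called after ">>>" as name(argument=value, ...) on one line, values as JSON. send_rows: Moves the arm, as the interface text tells. Its arguments: {"type":"object","properties":{"moves":{"type":"string"}},"required":["moves"]}

```bash
ls; mkdir -p pics; cat > h.py <<'E'
import numpy as np, cv2
from station import arm, viewer
def pts(name,pic,depth,mask):
    c=viewer.calibration(name); r,k=np.nonzero(mask&(depth>0)); d=depth[r,k]
    P=np.stack([(k-c['cx'])/c['fx']*d,(r-c['cy'])/c['fy']*d,d],1)
    return P@np.array(c['rotation']).T+np.array(c['origin'])
E
python3 - <<'E'
from h import *
s=arm.state();print(s)
ims=[]
for n in ['scene','top']:
    p,d=viewer.camera(n); c=viewer.calibration(n); print(n,c)
    cv2.imwrite(f'pics/{n}0.png',cv2.resize(p[:,:,::-1],(768,576))); np.savez(f'{n}0.npz',p=p,d=d)
    for t in ['station','microscope','turntable','post_top','housing','cover','short_cover','bottle','mug','jar','spool','tray','screwdriver']:
        for m in viewer.masks_of(n,t)[:2]:
            P=pts(n,p,d,m['pixels'])
            if len(P): print(n,t,round(m['confidence'],2),np.round(m['location']),m['pixels'].sum(),np.median(P,0).round(3),P.min(0).round(3),P.max(0).round(3))
print(arm.state()['t'])
E
```

```text
pics
{'t': 0.0, 'joint_pos': array([ 1.14126451,  0.70709415, -0.02766335,  1.48501703,  0.02197471,
        0.95089471, -0.0755004 ]), 'dq': array([ 0.00112364,  0.00084793,  0.00217232, -0.0005245 , -0.00131284,
        0.00135059, -0.00040009]), 'effort': array([ 3.47159330e-04, -8.83231473e+01,  1.23499721e+00, -2.36171240e+01,
        1.69035781e-02,  6.55052194e-03,  3.07493883e-05]), 'tool_pos': array([ 0.21737692, -0.53203211,  0.23082787]), 'orientation': array([-3.14047968e+00, -1.42922973e-05,  3.87852398e-01]), 'ft_force': array([ 0.67944937, -0.77930962, -0.06111978]), 'ft_torque': array([ 0.04869797, -0.007116  , -0.01631153]), 'gripper_width': 0.08541826995527269}
scene {'fx': 460.7325636433371, 'fy': 460.7325636433371, 'cx': 260.2026089485365, 'cy': 191.57262601533796, 'origin': array([1.45365414, 0.07395241, 0.80231307]), 'rotation': array([-2.22970354, -0.01387963,  1.64037989])}Traceback (most recent call last):
  File "<stdin>", line 9, in <module>
  File "h.py", line 6, in pts
    return P@np.array(c['rotation']).T+np.array(c['origin'])
           ~~~~~~~~~~~~~~~~~~~~~~~~~~~^~~~~~~~~~~~~~~~~~~~~~
ValueError: operands could not be broadcast together with shapes (19308,) (3,)
```

```bash
cat > h.py <<'E'
import numpy as np, cv2
from scipy.spatial.transform import Rotation as R
from station import arm, viewer
def pts(name,depth,mask):
    c=viewer.calibration(name); r,k=np.nonzero(mask&(depth>0)); d=depth[r,k]
    P=np.stack([(k-c['cx'])/c['fx']*d,(r-c['cy'])/c['fy']*d,d],1)
    return R.from_euler('xyz',c['rotation']).apply(P)+np.array(c['origin'])
E
python3 - <<'E'
from h import *
for n in ['scene','top']:
    p,d=viewer.camera(n); c=viewer.calibration(n); print(n,c)
    cv2.imwrite(f'pics/{n}0.png',cv2.resize(p[:,:,::-1],(768,576))); np.savez(f'{n}0.npz',p=p,d=d)
    for t in ['station','microscope','turntable','post_top','housing','cover','short_cover','bottle','mug','jar','spool','tray','screwdriver']:
        for m in viewer.masks_of(n,t)[:2]:
            P=pts(n,d,m['pixels'])
            if len(P): print(n,t,round(m['confidence'],2),np.round(m['location']),m['pixels'].sum(),np.median(P,0).round(3),P.min(0).round(3),P.max(0).round(3))
            np.savez(f'm_{n}_{t}.npz',m=m['pixels']) if m['confidence']>.5 else 0
print(arm.state()['t'],viewer.calibration('wrist'))
E
python3 -c "
import cv2,numpy as np
a=cv2.imread('pics/scene0.png');b=cv2.imread('pics/top0.png')"
```

```text
scene {'fx': 460.7325636433371, 'fy': 460.7325636433371, 'cx': 260.2026089485365, 'cy': 191.57262601533796, 'origin': array([1.45365414, 0.07395241, 0.80231307]), 'rotation': array([-2.22970354, -0.01387963,  1.64037989])}
scene station 0.86 [226. 344.] 19387 [0.668 0.2   0.062] [-2.164 -0.022 -0.646] [0.81  0.697 0.487]
scene station 0.22 [249. 307.] 10222 [0.688 0.138 0.032] [ 0.453 -0.017  0.   ] [0.81  0.289 0.124]
scene microscope 0.61 [177. 264.] 539 [0.393 0.011 0.038] [ 0.254 -0.025 -0.001] [0.409 0.04  0.067]
scene microscope 0.6 [146. 376.] 8219 [0.654 0.257 0.322] [-2.164  0.167 -0.755] [0.722 0.815 0.487]
scene turntable 0.56 [247. 307.] 10120 [0.688 0.138 0.032] [ 0.441 -0.018  0.   ] [0.81  0.289 0.124]
scene post_top 0.74 [248. 305.] 10375 [0.688 0.138 0.032] [ 0.425 -0.019 -0.002] [0.81  0.293 0.124]
scene post_top 0.22 [189. 143.] 810 [ 0.442 -0.321  0.006] [ 0.368 -0.381 -0.002] [ 0.494 -0.27   0.042]
scene housing 0.56 [222. 334.] 2173 [0.635 0.201 0.082] [ 0.426  0.128 -0.001] [0.716 0.296 0.124]
scene housing 0.16 [248. 305.] 10341 [0.688 0.138 0.032] [ 0.434 -0.
[... 2414 characters left out ...]
0.72  -0.258 -0.003] [ 0.8   -0.186  0.056]
top tray 0.57 [152. 403.] 1915 [ 0.665 -0.394  0.008] [ 0.594 -0.471 -0.006] [ 0.73  -0.309  0.041]
top screwdriver 0.85 [269. 160.] 318 [0.337 0.274 0.021] [ 0.312  0.201 -0.002] [0.361 0.316 0.028]
1.5 {'fx': 297.3186396354542, 'fy': 297.3186396354542, 'cx': 258.9606334996437, 'cy': 193.28443333736345, 'mount': array([[ 1.26376645e-03, -9.54095821e-01, -2.99498859e-01,
         7.69239722e-02],
       [ 9.99998334e-01,  1.60021660e-03, -8.78118974e-04,
         1.23954795e-04],
       [ 1.31707269e-03, -2.99497251e-01,  9.54096254e-01,
        -1.43296700e-01],
       [ 0.00000000e+00,  0.00000000e+00,  0.00000000e+00,
         1.00000000e+00]])}
```

View pics/scene0.png

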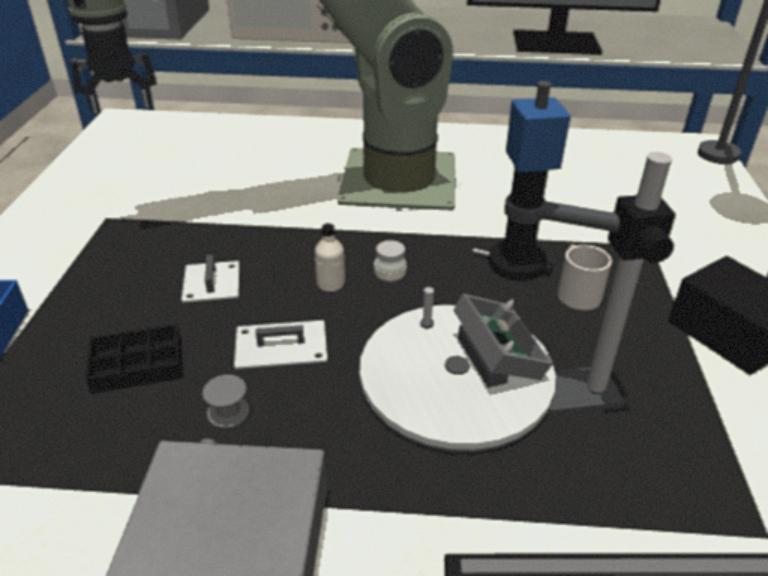

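View pics/top0.png

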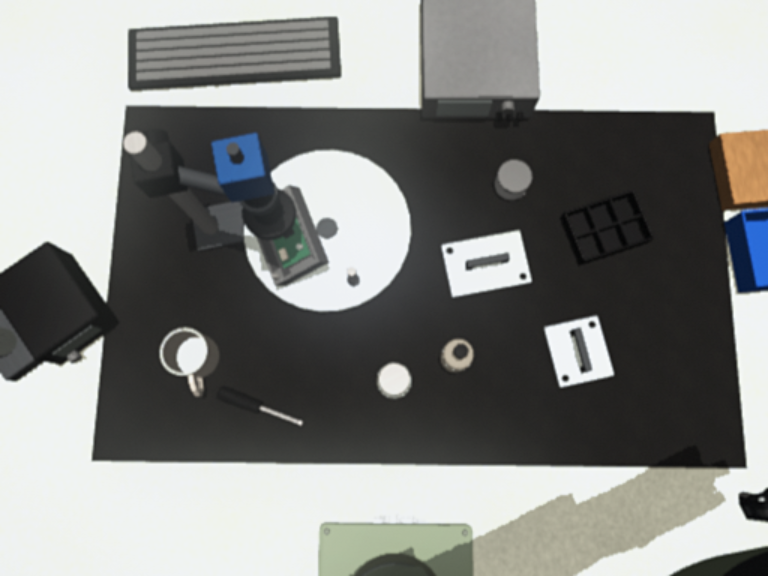

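```bash
cat > m1.py <<'E'
from h import *
for n in ['top','scene']:
    z=np.load(f'{n}0.npz');p,d=z['p'],z['d']
    full=np.ones_like(d,bool)
    P=pts(n,np.where(d>0,d,1),full).reshape(384,512,3)
    br=p.min(2)>120
    m=br&(abs(P[...,2]-.03)<.012)&(abs(P[...,0]-.65)<.2)&(abs(P[...,1]-.13)<.2)
    m=cv2.morphologyEx(m.astype('u1'),cv2.MORPH_CLOSE,np.ones((5,5)))
    cn=max(cv2.findContours(m,0,1)[0],key=cv2.contourArea)[:,0]
    Q=pts_c=P[cn[:,1],cn[:,0]]
    # ray-plane at z=.03 
    o=np.array(viewer.calibration(n)['origin']); Q=o+(Q-o)*((.03-o[2])/(Q[:,2]-o[2]))[:,None]
    from scipy.optimize import least_squares
    f=least_squares(lambda c:np.hypot(Q[:,0]-c[0],Q[:,1]-c[1])-.155,[.65,.13],loss='soft_l1',f_scale=.002)
    print(n,'disk',f.x,np.median(abs(f.fun)))
    c=f.x
    m=(abs(np.hypot(P[...,0]-c[0],P[...,1]-c[1])-.11)<.02)&(P[...,2]>.09)&(P[...,2]<.115)
    k,l,st,ce=cv2.connectedComponentsWithStats(m.astype('u1'))
    for i in range(1,k):
        if st[i,4]>5: q=P[l==i];print('  tall',st[i,4],q.mean(0).round(4),np.degrees(np.arctan2(*(q.mean(0)-[*c,0])[[1,0]])).round(1))
    for t,L in [('cover',.15),('short_cover',.11)]:
        mk=np.load(f'm_{n}_{t}.npz')['m'] if 0 else None
        ctr=np.array([.595,-.165]) if t=='cover' else np.array([.43,-.329])
        m=br&(abs(P[...,2]-.005)<.012)&(np.hypot(P[...,0]-ctr[0],P[...,1]-ctr[1])<.1)
        m=cv2.morphologyEx(m.astype('u1'),cv2.MORPH_CLOSE,np.ones((3,3)))
        cn=max(cv2.findContours(m,0,1)[0],key=cv2.contourArea)[:,0]
        Q=P[cn[:,1],cn[:,0]];Q=o+(Q-o)*((.005-o[2])/(Q[:,2]-o[2]))[:,None]
        print('  ',t,cv2.minAreaRect((Q[:,:2]*1000).astype('f4')))
        h=(np.hypot(P[...,0]-ctr[0],P[...,1]-ctr[1])<.09)&(P[...,2]>.03)&(P[...,2]<.05)
        q=P[h];e=np.linalg.svd(q[:,:2]-q[:,:2].mean(0),full_matrices=False)[2][0]
        print('   handle',len(q),q.mean(0).round(4),np.degrees(np.arctan2(e[1],e[0])).round(1))
    # microscope camera top
    m=(P[...,2]>.4)&(P[...,2]<.47)&(abs(P[...,0]-.65)<.2)&(abs(P[...,1]-.23)<.2)
    q=P[m];print('  camtop',len(q),q.mean(0).round(3),q.min(0).round(3),q.max(0).round(3))
E
python3 m1.py
```

```text
top disk [0.65256344 0.12671827] 0.005062167693938496
  tall 30 [0.5611 0.1611 0.0962] 159.4
  tall 38 [0.5543 0.0793 0.1011] -154.2
   cover ((596.1204223632812, -166.30093383789062), (103.27891540527344, 153.23927307128906), 11.383401870727539)
   handle 152 [ 0.5948 -0.1661  0.0355] -78.2
   short_cover ((433.7149963378906, -332.038330078125), (112.81739807128906, 102.93636322021484), 13.10316276550293)
   handle 165 [ 0.4328 -0.3315  0.0357] -166.9
  camtop 1442 [0.62  0.222 0.44 ] [0.586 0.169 0.4  ] [0.675 0.368 0.47 ]
scene disk [0.65570953 0.13294402] 0.002931636240746771
  tall 47 [0.5601 0.084  0.1006] -152.9
  tall 41 [0.5631 0.1681 0.0959] 159.2
  tall 54 [0.6983 0.2209 0.0964] 64.1
   cover ((594.8772583007812, -162.827392578125), (105.0565414428711, 152.81939697265625), 11.355097770690918)
   handle 186 [ 0.5985 -0.1614  0.0363] 100.8
   short_cover ((431.81939697265625, -329.6969909667969), (116.3324966430664, 101.65105438232422), 13.531696319580078)
   handle 97 [ 0.4379 -0.3251  0.0373] 12.2
  camtop 1729 [0.643 0.224 0.433] [0.451 0.04  0.4  ] [0.678 0.421 0.47 ]
```

>>> send_rows(moves="0.4 1.9 3.4 0 10.2;0.4 1.9 3.4 0 10.2;0.4 1.9 3.4 0 10.2;0.4 1.9 3.4 0 10.2;0.4 1.9 3.4 0 10.2;0.4 1.9 3.4 0 10.2;0.4 1.9 3.4 0 10.2;0.4 1.9 3.4 0 10.2;0.4 1.9 3.4 0 10.2;0.4 1.9 3.4 0 10.2;0.4 1.9 3.4 0 10.2;0.4 1.9 3.4 0 10.2")

```text
t: 3.0
tool_pos: [0.446, -0.1232, 0.2314]
orientation: [-3.141, 0.0, 2.53]
ft_force: [0.8, 0.1, -0.3]
gripper_width: 0.0342
```

>>> send_rows(moves="0.4 1.9 3.4 0 10.2;0.4 1.9 3.4 0 10.2;0.4 1.9 3.4 0 10.2;0.4 1.9 3.4 0 10.2;0.4 1.9 3.4 0 10.2;0.4 1.9 3.4 0 10.2;0.4 0 0 0 0;0.4 0 0 0 0")

```text
t: 4.0
tool_pos: [0.5592, 0.0791, 0.2311]
orientation: [-3.141, -0.001, -2.693]
ft_force: [-0.1, 0.1, 0.0]
gripper_width: 0.034
```

```bash
cat >> h.py <<'E'
def wrist():
    s=arm.state(); p,d=viewer.camera('wrist'); c=viewer.calibration('wrist')
    k,r=np.meshgrid(np.arange(512),np.arange(384)); x=(k-c['cx'])/c['fx'];y=(r-c['cy'])/c['fy']
    th=np.hypot(x,y); s_=np.tan(np.minimum(th,1.5))/np.maximum(th,1e-9)
    C=np.stack([x*s_*d,y*s_*d,d,np.ones_like(d)],-1)
    T=(C@c['mount'].T)[...,:3]
    W=R.from_euler('xyz',s['orientation']).apply(T.reshape(-1,3)).reshape(384,512,3)+s['tool_pos']
    W[d<=0]=np.nan
    return p,d,W,s
E
python3 - <<'E'
from h import *
p,d,W,s=wrist()
print(s['t'],s['tool_pos'],np.degrees(s['orientation']),s['joint_pos'].round(2),s['gripper_width'])
cv2.imwrite('pics/w1.png',p[:,:,::-1])
m=(np.hypot(W[...,0]-.556,W[...,1]-.08)<.035)&(W[...,2]>.06)&(W[...,2]<.12)
q=W[m];print(len(q),q.min(0),q.max(0))
t=q[q[:,2]>.099];print(t.mean(0),len(t))
E
```

```text
4.0 [0.55923525 0.07912309 0.23108748] [-1.79971982e+02 -3.55521530e-02 -1.54278238e+02] [ 0.21  0.8  -0.86  1.51  0.65  1.13  1.24] 0.033992241021895346
349 [0.54894683 0.07366042 0.06004158] [0.56404783 0.08940223 0.10756087]
[0.55610417 0.0810906  0.10518342] 221
```

View pics/w1.png

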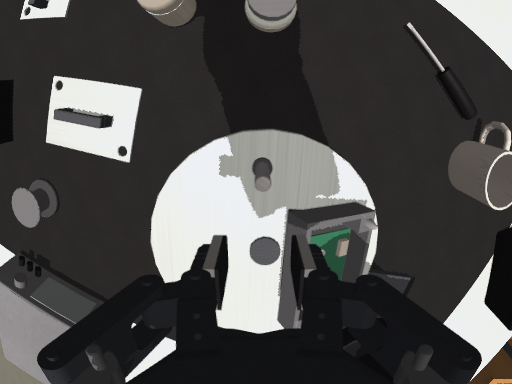

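```bash
python3 - <<'E'
from h import *
p,d,W,s=wrist()
g=p.max(2)
m=(np.hypot(W[...,0]-.654,W[...,1]-.131)<.03)&(W[...,2]<.045)&(g<120)
q=W[m];print(len(q),q.mean(0),q.min(0),q.max(0))
m=(abs(W[...,2]-.03)<.006)&(np.hypot(W[...,0]-.654,W[...,1]-.131)<.17)
q=W[m][:,:2]; h=cv2.convexHull(q.astype('f4'))[:,0]; print(cv2.minEnclosingCircle(h), q.min(0),q.max(0))
# cover handle and rectangle
m=(np.hypot(W[...,0]-.597,W[...,1]+.164)<.07)&(W[...,2]>.028)&(W[...,2]<.05)
q=W[m][:,:2];print('handle',len(q),cv2.minAreaRect((1000*q).astype('f4')))
m=(np.hypot(W[...,0]-.597,W[...,1]+.164)<.1)&(W[...,2]<.015)&(p.min(2)>130)
q=W[m][:,:2];print('cover',cv2.minAreaRect((1000*q).astype('f4')))
E
```

```text
677 [0.65225088 0.13269302 0.03541025] [0.63124861 0.11348035 0.02907515] [0.6725011  0.16089324 0.03937001]
((0.6526351571083069, 0.13207830488681793), 0.15442033112049103) [ 0.49922157 -0.02084854] [0.80669025 0.28461781]
handle 585 ((596.8594970703125, -163.3922576904297), (14.843057632446289, 80.16436767578125), 11.666816711425781)
cover ((598.0978393554688, -165.59329223632812), (102.21755981445312, 154.90972900390625), 11.329876899719238)
```

>>> send_rows(moves="0.4 -0.3 0.2 -4 0;0.4 0 0 -4 0;0.4 0 0 -4 0;0.4 0 0 -3.9 0;0.3 0 0 0 0;0.3 0 0 0 0")

```text
t: 4.85
tool_pos: [0.557, 0.0816, 0.0739]
orientation: [-3.141, 0.001, -2.692]
ft_force: [0.0, -0.4, 0.7]
gripper_width: 0.026
```

>>> send_rows(moves="0.3 0.8 -1.3 0 5;0.3 1.0 -1.2 0 5;0.3 1.1 -1.0 0 5;0.3 1.3 -0.9 0 5;0.3 1.4 -0.7 0 5;0.3 1.4 -0.5 0 5;0.3 1.5 -0.3 0 5;0.3 1.5 -0.1 0 5;0.3 1.6 0.2 0 5;0.3 1.5 0.4 0 5;0.3 0.5 0.2 0 0;0.3 0 0 0 0")

```text
t: 6.35
tool_pos: [0.6925, 0.0298, 0.0732]
orientation: [-3.141, 0.0, -1.82]
ft_force: [-0.3, 0.4, 0.2]
gripper_width: 0.0254
```

```bash
python3 - <<'E'
from h import *
s=arm.state();print(s['tool_pos'],s['ft_force'],s['gripper_width'],s['joint_pos'].round(2))
p,d=viewer.camera('top');cv2.imwrite('pics/t2.png',p[80:290,100:320,::-1].repeat(2,0).repeat(2,1))
E
```

```text
[0.69249209 0.02980589 0.073207  ] [-0.27443615  0.4034198   0.23001659] 0.025433775823947048 [ 0.23  1.21 -0.94  1.12  0.94  1.22  2.24]
```

View pics/t2.png

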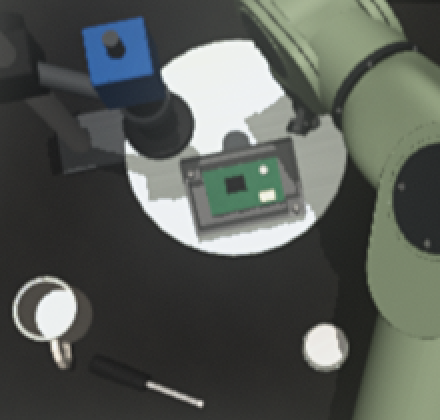

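>>> send_rows(moves="0.4 0 0 4 0;0.4 0 0 5 0;0.5 0 0 4 0;0.6 -1.2 -2.4 0 -8;0.8 -1.2 -2.4 0 -8;1 -1.2 -2.4 0 -8;1 -1.2 -2.4 0 -8;1 -1.2 -2.4 0 -8;1 -1.2 -2.4 0 -8;1 -1.2 -2.4 0 -8;1 -1.1 -2.6 0 -8.2;1 0 0 0 0")

```text
t: 7.9
tool_pos: [0.5964, -0.1666, 0.2027]
orientation: [-3.14, -0.0, -2.945]
ft_force: [0.5, 0.8, -0.9]
gripper_width: 0.0854
```

```bash
python3 - <<'E'
from h import *
p,d,W,s=wrist()
print(s['t'],s['tool_pos'],np.degrees(s['orientation']),s['joint_pos'].round(2),s['gripper_width'])
cv2.imwrite('pics/w2.png',p[:,:,::-1])
m=(np.hypot(W[...,0]-.597,W[...,1]+.164)<.07)&(W[...,2]>.030)&(W[...,2]<.05)
q=W[m][:,:2];print('handle',len(q),W[m][:,2].max(),cv2.minAreaRect((1000*q).astype('f4')))
m=(np.hypot(W[...,0]-.597,W[...,1]+.164)<.11)&(W[...,2]<.015)&(p.min(2)>130)
q=W[m][:,:2];print('cover',cv2.minAreaRect((1000*q).astype('f4')))
# housing from wide views: pictures
for n in ['top','scene']:
    p,d=viewer.camera(n);np.savez(n+'1.npz',p=p,d=d)
    P=pts(n,np.where(d>0,d,1),np.ones_like(d,bool)).reshape(384,512,3)
    m=(np.hypot(P[...,0]-.653,P[...,1]-.132)<.15)&(P[...,2]>.085)&(P[...,2]<.15)
    k,l,st,ce=cv2.connectedComponentsWithStats(m.astype('u1'))
    for i in range(1,k):
        if st[i,4]>8: q=P[l==i];print(n,st[i,4],q.mean(0).round(4),cv2.minAreaRect((1000*q[:,:2]).astype('f4')))
E
```

```text
7.9 [ 0.59635907 -0.16660722  0.20270918] [-1.79908026e+02 -2.71536860e-02 -1.68709976e+02] [ 0.56  0.9  -0.81  1.34  0.66  1.18  1.47] 0.0853947209652286
handle 1009 0.039794335328038194 ((596.9818115234375, -164.02708435058594), (14.71579360961914, 77.79940795898438), 11.419333457946777)
cover ((597.1815185546875, -164.0297393798828), (100.91597747802734, 153.31944274902344), 11.186419486999512)
top 38 [0.684  0.0256 0.1004] ((685.5078735351562, 26.150394439697266), (15.366057395935059, 13.227201461791992), 63.94587326049805)
top 399 [0.6093 0.1296 0.1029] ((597.4891967773438, 118.13233947753906), (71.5494384765625, 150.2076873779297), 12.962403297424316)
top 48 [0.6091 0.0938 0.0879] ((605.24658203125, 95.9788818359375), (16.961013793945312, 53.678627014160156), 14.160128593444824)
top 20 [0.5987 0.1501 0.0873] ((598.5821533203125, 147.98831176757812), (8.244704246520996, 24.424253463745117), 10.220470428466797)
scene 952 [0.6237 0.1266 0.1006] ((630.631103515625, 126.71063232421875), (130.5515899658203, 157.4345703125), 13.548971176147461)
scene 74 [0.691  0.0302 0.0986] ((689.680908203125, 30.043176651000977), (14.914872169494629, 13.70592975616455), 6.764708042144775)
```

View pics/w2.png

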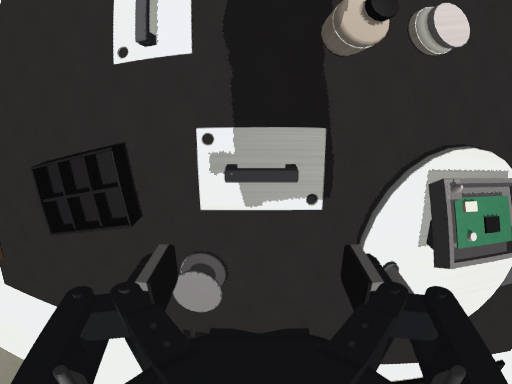

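>>> send_rows(moves="1 0.1 0.2 -5 0;1 0 0.05 -5 0;1 0 0 -4.3 0;1 0 0 -1.5 0;1 0 0 0 0;1 0 0 0 0")

```text
t: 8.8
tool_pos: [0.5992, -0.1617, 0.046]
orientation: [-3.141, 0.002, -2.939]
ft_force: [0.1, -1.1, 0.2]
gripper_width: 0.0855
```

```bash
python3 - <<'E'
from h import *
p,d,W,s=wrist()
print(s['tool_pos'],np.degrees(s['orientation']),s['ft_force'])
cv2.imwrite('pics/w3.png',p[100:384,60:460,::-1].repeat(2,0).repeat(2,1))
E
```

```text
[ 0.59924364 -0.1617095   0.04595589] [-1.79953977e+02  1.14066799e-01 -1.68378449e+02] [ 0.12182793 -1.09687945  0.22244701]
```

View pics/w3.png

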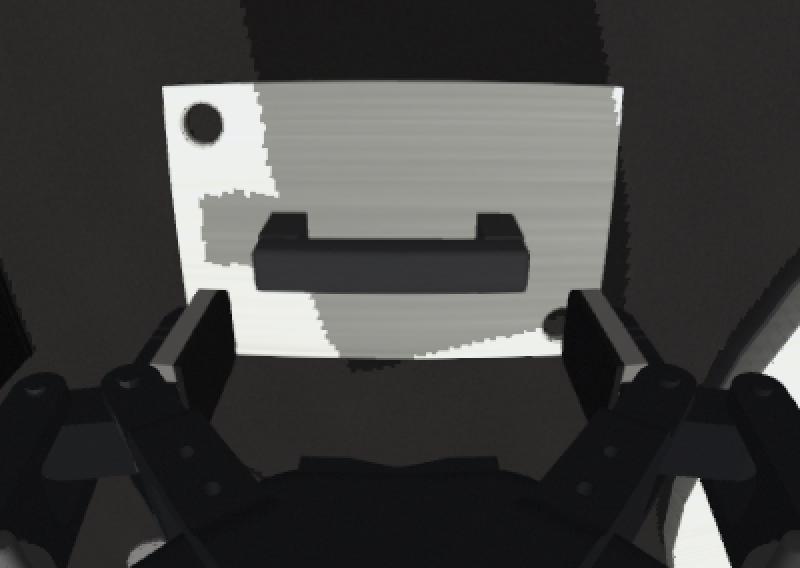

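```bash
python3 - <<'E'
from h import *
for i in range(3):
    p,d,W,s=wrist()
    m=(np.hypot(W[...,0]-.597,W[...,1]+.164)<.07)&(W[...,2]>.033)&(W[...,2]<.05)
    (c,wh,a)=cv2.minAreaRect((1000*W[m][:,:2]).astype('f4'))
    e=np.array(c)/1000-s['tool_pos'][:2]; y=s['orientation'][2]
    print(s['tool_pos'].round(4),np.degrees(y),c,wh,a,'err along jaw mm',1000*e@[np.sin(y),-np.cos(y)],'across',1000*e@[np.cos(y),np.sin(y)])
E
```

```text
[ 0.5992 -0.1618  0.0459] -168.3819765977868 (596.5243530273438, -164.480224609375) (14.714773178100586, 80.37946319580078) 11.857640266418457 err along jaw mm -2.0906449517942822 across 3.138096708359974
[ 0.5991 -0.1619  0.0457] -168.38479095817107 (596.606689453125, -164.42855834960938) (14.832249641418457, 80.35429382324219) 11.552871704101562 err along jaw mm -2.0020886757128515 across 2.925326102590084
[ 0.5989 -0.1619  0.0455] -168.3896577644097 (596.5756225585938, -164.32275390625) (14.802596092224121, 80.31396484375) 11.798718452453613 err along jaw mm -1.8967325533851742 across 2.7726095803385804
```

>>> send_rows(moves="1 -0.2 -0.3 0 0;1 0 0 -1 0;1 0 0 -1 0;1 0 0 -1 0;1 0 0 -0.5 0;1 0 0 0 0")

```text
t: 9.75
tool_pos: [0.5963, -0.1646, 0.0089]
orientation: [3.141, -0.0, -2.939]
ft_force: [0.9, -0.2, 0.0]
gripper_width: 0.0853
```

```bash
python3 - <<'E'
from h import *
for i in range(2):
    p,d,W,s=wrist()
    m=(np.hypot(W[...,0]-.597,W[...,1]+.164)<.07)&(W[...,2]>.033)&(W[...,2]<.05)
    (c,wh,a)=cv2.minAreaRect((1000*W[m][:,:2]).astype('f4'))
    e=np.array(c)/1000-s['tool_pos'][:2]; y=s['orientation'][2]
    print(s['tool_pos'].round(4),s['ft_force'].round(1),np.degrees(y),c,wh,a,'err along jaw mm',1000*e@[np.sin(y),-np.cos(y)],'across',1000*e@[np.cos(y),np.sin(y)])
E
```

```text
[ 0.5963 -0.1646  0.0089] [ 0.9 -0.2  0. ] -168.3734149847259 (596.8528442382812, -164.3125) (23.887706756591797, 113.3229751586914) 11.61654281616211 err along jaw mm 0.21313332903674262 across -0.5911249437567181
[ 0.5965 -0.1647  0.0093] [-0.4  0.4 -0.2] -168.37886949538307 (596.7720947265625, -164.0777587890625) (23.514497756958008, 113.88070678710938) 11.547467231750488 err along jaw mm 0.5162718567472248 across -0.40195703361585877
```

>>> send_rows(moves="1 0 0 -0.7 0;1 0 0 0 0;0.8 0 0 0 0;0.5 0 0 0 0;0.5 0 0 0 0;0.5 0 0 0 0")

```text
t: 10.6
tool_pos: [0.5964, -0.1647, 0.0026]
orientation: [-3.141, 0.0, -2.939]
ft_force: [-2.9, 1.1, 5.7]
gripper_width: 0.0789
```

>>> send_rows(moves="0.5 0 0 2 0;0.5 0 0 4 0;0.5 0 0 4 0;0.5 0 0 4 0;0.5 0 0 4 0;0.5 0 0 0 0;0.5 0 0 0 0")

```text
t: 11.48
tool_pos: [0.5961, -0.1648, 0.1824]
orientation: [-3.141, -0.0, -2.939]
ft_force: [-0.5, -0.6, -2.4]
gripper_width: 0.0786
```

```bash
python3 - <<'E'
from h import *
p,d,W,s=wrist()
print(s['t'],s['tool_pos'],np.degrees(s['orientation']),s['ft_force'],s['gripper_width'],s['joint_pos'].round(2))
cv2.imwrite('pics/w4.png',p[:,:,::-1])
np.savez('w4.npz',p=p,W=W)
# plate in tool frame
T=R.from_euler('xyz',s['orientation']).inv().apply((W-s['tool_pos']).reshape(-1,3)).reshape(W.shape)
m=(p.min(2)>90)&(W[...,2]>.1)&(np.abs(T[...,1])<.085)&(abs(T[...,0])<.08)
q=T[m];print(len(q));A=np.c_[q[:,:2],np.ones(len(q))];c=np.linalg.lstsq(A,q[:,2],rcond=None)[0];print('plane',c,cv2.minAreaRect((1000*q[:,:2]).astype('f4')))
E
```

```text
11.475 [ 0.59614204 -0.1648418   0.18236417] [-1.79982747e+02 -1.52487270e-02 -1.68372130e+02] [-0.49639706 -0.59975084 -2.35174966] 0.07860890524719086 [ 0.56  0.93 -0.8   1.36  0.68  1.14  1.45]
30100
plane [ 0.00812779  0.00749105 -0.00384916] ((-1.2747459411621094, 0.1015625), (101.49055480957031, 151.35128784179688), 0.13599224388599396)
```

View pics/w4.png

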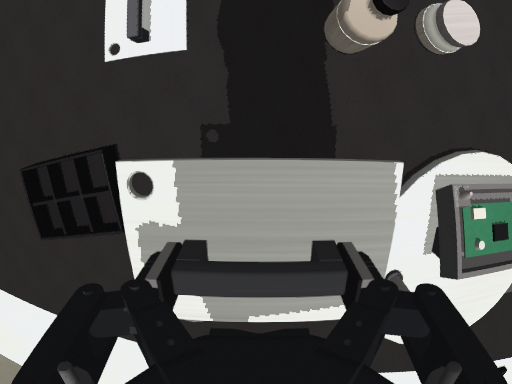

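>>> send_rows(moves="0.5 -0.6 2.5 1.5 0;0.5 -0.6 2.5 1.5 0;0.5 -0.5 2.5 1.5 0;0.5 0 0.5 0 0;0.5 0 0 0 0;0.5 0 0 0 0")

```text
t: 12.28
tool_pos: [0.5793, -0.0856, 0.2267]
orientation: [-3.141, -0.001, -2.94]
ft_force: [0.1, -0.4, -2.4]
gripper_width: 0.0788
```

```bash
python3 - <<'E'
from h import *
p,d,W,s=wrist()
print(s['t'],s['tool_pos'],np.degrees(s['orientation']),s['ft_force'],s['gripper_width'])
np.savez('w5.npz',p=p,W=W)
cv2.imwrite('pics/w5.png',cv2.resize(p[90:310,320:512,::-1],None,fx=2.7,fy=2.7,interpolation=cv2.INTER_CUBIC))
for t in ['pin','housing','post_top']:
    for m in viewer.masks_of('wrist',t)[:3]:
        q=W[m['pixels']];print(t,m['confidence'],m['location'],len(q),np.nanmedian(q,0).round(4),np.nanmax(q[:,2]))
E
```

```text
12.275 [ 0.57933208 -0.08555016  0.22671526] [-1.79989114e+02 -4.98321486e-02 -1.68435074e+02] [ 0.09807772 -0.44558943 -2.40912594] 0.07875742995339348
pin 0.77 [221.1, 431.9] 6903 [0.5809 0.1335 0.0779] 0.2291945583310489
housing 0.57 [215.5, 436.5] 6967 [0.5811 0.1336 0.0781] 0.2303692619094029
housing 0.46 [50.0, 501.3] 341 [0.3227 0.2395 0.0163] 0.026898733760950172
post_top 0.86 [217.0, 432.9] 11705 [0.5816 0.1414 0.0635] 0.2923727776293453
post_top 0.62 [271.6, 126.1] 235 [ 0.7475 -0.2346  0.0502] 0.2794905290326143
```

View pics/w5.png

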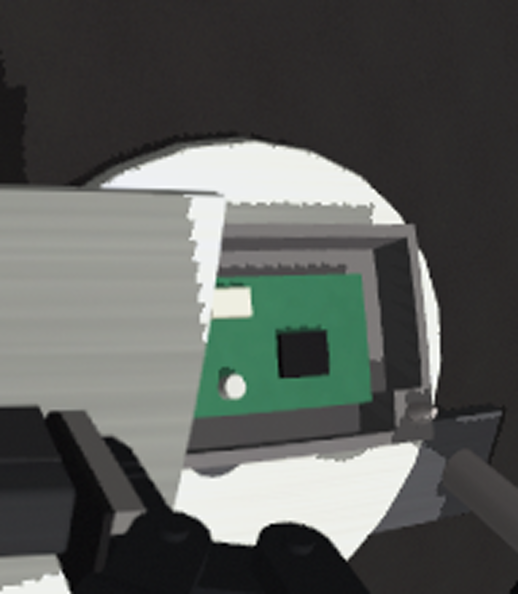

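```bash
cat > fit.py <<'E'
from h import *
def frame(c,yaw):
    u=np.array([np.cos(yaw),np.sin(yaw),0]);t=np.radians(27)
    x=u*np.cos(t)+np.array([0,0,np.sin(t)]); z=-u*np.sin(t)+np.array([0,0,np.cos(t)]); y=np.cross(z,x)
    return np.array([*(np.array(c)-.08*u[:2]),.09]),np.stack([x,y,z],1)
if __name__=='__main__':
    src={}
    for n in ['w4','w5']: src[n]=np.load(n+'.npz')['W'].reshape(-1,3)
    for n in ['top','scene']:
        d=np.load(n+'1.npz')['d']; src[n]=pts(n,d,d>0)
    o,M=frame([.653,.132],np.radians(12.5))
    for n,P in src.items():
        Q=(P-o)@M*1000
        Q=Q[(abs(Q[:,0])<70)&(abs(Q[:,1])<90)]
        r=Q[(abs(Q[:,2])<5)&((abs(Q[:,0])>43)|(abs(Q[:,1])>68))]
        tip=Q[(Q[:,2]>8)&(Q[:,2]<25)]
        print(n,len(r),'z',np.median(r[:,2]) if len(r) else 0)
        if len(r)<10: continue
        # edges: outer extents per strip, robust line fits
        for nm,ax,sg in [('x+',0,1),('x-',0,-1),('y+',1,1),('y-',1,-1)]:
            ot=1-ax; e=[];
            lo=range(-60,60,6) if ax==0 else range(-40,40,6)
            for b in lo:
                k=r[(r[:,ot]>=b)&(r[:,ot]<b+6)&(r[:,ax]*sg>30)]
                if len(k)>2: e.append((b+3,(k[:,ax]*sg).max()*sg))
            if len(e)>3:
                e=np.array(e);f=np.polyfit(e[:,0],e[:,1],1);print('  ',nm,len(e),'pos %.1f slope deg %.1f'%(np.median(e[:,1]),np.degrees(np.arctan(f[0]))))
        for sx in (1,-1):
            k=tip[np.hypot(tip[:,0]-37*sx,tip[:,1]-62*sx)<14]
            if len(k): print('   pin',sx,len(k),np.median(k,0).round(1),k.max(0).round(1))
E
python3 fit.py
```

```text
w4 1263 z -0.16115664952741324
   x+ 13 pos 51.4 slope deg -1.1
   x- 15 pos -47.9 slope deg -0.2
   y- 14 pos -76.0 slope deg 0.3
   pin -1 72 [-34.8 -64.7  12.2] [-30.3 -60.   17.1]
w5 1205 z 0.1692622573369784
   x+ 20 pos 51.2 slope deg -0.3
   x- 16 pos -48.3 slope deg -0.4
   y+ 14 pos 74.9 slope deg 0.0
   pin 1 51 [37.9 60.  11.9] [42.5 65.  18.1]
top 412 z -1.2321158826773648
   x+ 20 pos 49.0 slope deg -0.3
   x- 20 pos -49.8 slope deg -0.4
   y+ 13 pos 72.3 slope deg 0.1
   y- 14 pos -76.1 slope deg 0.4
   pin 1 10 [36.2 59.9 12.5] [40.7 63.6 15.6]
   pin -1 8 [-36.  -64.2  12.2] [-34.1 -59.3  17. ]
scene 308 z -0.9381701017513544
   x+ 20 pos 54.2 slope deg 0.0
   x- 10 pos -46.2 slope deg -0.5
   y+ 6 pos 76.9 slope deg 2.5
   y- 6 pos -72.4 slope deg -0.2
   pin 1 13 [41.1 63.9 11.6] [46.  67.5 15.8]
   pin -1 11 [-33.4 -60.1  12. ] [-26.  -54.7  17.3]
```

>>> send_rows(moves="0.5 -0.3 1.8 -3.6 0.7;0.5 -0.2 2.5 -3.6 0.6;0.5 -0.2 3 0 0;0.5 -0.2 3 0 0;0.5 -0.2 3 0 0;0.5 0 3 0 0;0.5 0 2 0 0;0.5 0 0 0 0;0.5 0 0 0 0")

```text
t: 13.6
tool_pos: [0.5686, 0.0971, 0.1551]
orientation: [-3.141, -0.0, -2.917]
ft_force: [0.4, -0.7, -2.4]
gripper_width: 0.0785
```

```bash
python3 - <<'E'
from h import *
p,d,W,s=wrist()
print(s['t'],s['tool_pos'],np.degrees(s['orientation']),s['ft_force'],s['gripper_width'],s['joint_pos'].round(2))
p,d=viewer.camera('scene');cv2.imwrite('pics/s3.png',cv2.resize(p[20:300,170:450,::-1],None,fx=2.1,fy=2.1,interpolation=cv2.INTER_CUBIC))
E
```

```text
13.6 [0.56858498 0.09705409 0.1550995 ] [-1.79950952e+02 -1.97111710e-02 -1.67148536e+02] [ 0.35056928 -0.69747478 -2.38228684] 0.07851535874597836 [ 0.13  0.89 -0.75  1.56  0.7   0.97  0.96]
```

View pics/s3.png

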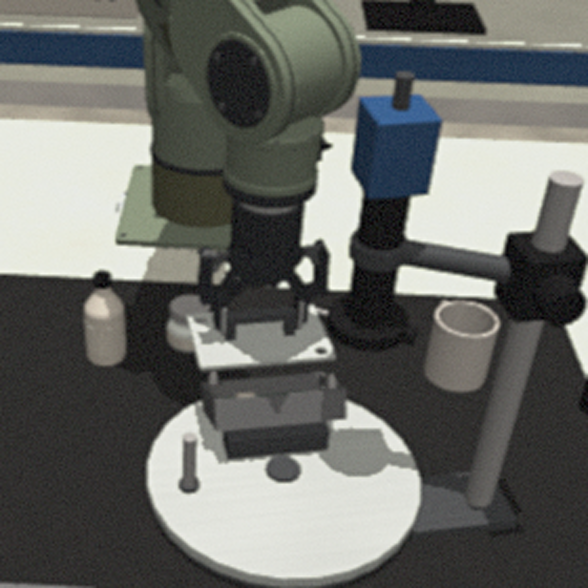

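```bash
python3 - <<'E'
from h import *
yaw=np.radians(12.9);u=np.array([np.cos(yaw),np.sin(yaw)]);v=np.array([-u[1],u[0]])
c=np.array([.5764,.1142])+.08*u
for n in ['scene','top']:
    p,d=viewer.camera(n);P=pts(n,d,d>0);S=np.c_[(P[:,:2]-c)@u,(P[:,:2]-c)@v,P[:,2]]*1000
    for a,b in [(160,212),(212,250),(250,300),(300,340),(340,380),(380,420),(420,470),(470,550)]:
        k=S[(S[:,2]>a)&(S[:,2]<b)&(S[:,0]<-10)&(S[:,0]>-250)&(abs(S[:,1])<120)]
        arm_=k[(k[:,1]<34)|(k[:,0]<-75)]
        mic=k[(k[:,0]>-70)&(k[:,1]>35)]
        if len(arm_)>5: print(n,a,b,len(arm_),'arm v max %.0f'%np.percentile(arm_[:,1],99.5),'u range',np.percentile(arm_[:,0],[.5,99.5]).round(),'v max for u>-110: %.0f'%(arm_[arm_[:,0]>-110][:,1].max() if (arm_[:,0]>-110).any() else -999),'mic',len(mic),mic.min(0).round()[:2] if len(mic) else '')
E
```

```text
scene 160 212 670 arm v max 58 u range [-132.  -41.] v max for u>-110: 60 mic 11 [-64.  36.]
scene 212 250 604 arm v max 57 u range [-106.  -72.] v max for u>-110: 59 mic 132 [-53.  39.]
scene 250 300 813 arm v max 55 u range [-103.  -53.] v max for u>-110: 58 mic 34 [-22.  58.]
scene 300 340 560 arm v max 22 u range [-97. -52.] v max for u>-110: 23 mic 48 [-37.  53.]
scene 340 380 719 arm v max 34 u range [-98. -42.] v max for u>-110: 36 mic 22 [-21.  58.]
scene 380 420 920 arm v max 44 u range [-92. -42.] v max for u>-110: 47 mic 92 [-42.  51.]
scene 420 470 1418 arm v max 60 u range [-127.  -17.] v max for u>-110: 62 mic 350 [-70.  35.]
scene 470 550 4319 arm v max 55 u range [-158.  -19.] v max for u>-110: 61 mic 108 [-70.  35.]
top 160 212 55 arm v max 54 u range [-142.  -98.] v max for u>-110: 54 mic 1 [-41. 111.]
top 212 250 88 arm v max 54 u range [-110.  -86.] v max for u>-110: 54 mic 313 [-59.  55.]
top 250 300 99 arm v max 52 u range [-106.  -80.] v max for u>-110: 52 mic 49 [-40.  69.]
top 420 470 134 arm v max 57 u range [-189.  -64.] v max for u>-110: 57 mic 771 [-47.  48.]
top 470 550 3171 arm v max 51 u range [-209.  -32.] v max for u>-110: 58 mic 76 [-24.  70.]
```

```bash
python3 - <<'E'
from h import *
yaw=np.radians(12.9);u=np.array([np.cos(yaw),np.sin(yaw)]);v=np.array([-u[1],u[0]])
c=np.array([.5764,.1142])+.08*u
Q=[]
for n in ['scene','top']:
    p,d=viewer.camera(n)
    P=pts(n,d,d>0);S=np.c_[(P[:,:2]-c)@u,(P[:,:2]-c)@v,P[:,2]]*1000
    col=p[d>0].astype(int); g=(col[:,1]>=col[:,2]+5)&(col[:,1]>=col[:,0])  # greenish
    Q.append(S[g&(S[:,2]>340)&(S[:,0]>-200)&(S[:,0]<40)&(abs(S[:,1])<150)])
Q=np.vstack(Q)
for z in range(340,640,20):
    k=Q[(Q[:,2]>=z)&(Q[:,2]<z+20)]
    print(z,len(k),[(a,int(np.percentile(k[(k[:,0]>=a)&(k[:,0]<a+20)][:,1],98))) for a in range(-140,0,20) if ((k[:,0]>=a)&(k[:,0]<a+20)).sum()>3])
E
```

```text
340 118 [(-100, 24), (-80, 32), (-60, 22), (-20, 101)]
360 447 [(-100, 35), (-80, 31), (-60, 19), (-20, 101)]
380 439 [(-100, 47), (-80, 29), (-60, 18), (-40, 53)]
400 485 [(-100, 33), (-80, 29), (-60, 22)]
420 312 [(-120, 24), (-100, 46), (-80, 50), (-60, 14), (-40, -15)]
440 461 [(-140, -93), (-120, -82), (-100, -30), (-80, 59), (-60, 29), (-40, 0), (-20, -17)]
460 678 [(-140, -95), (-120, -81), (-100, 55), (-80, 59), (-60, 32), (-40, 3), (-20, 83)]
480 1073 [(-140, 26), (-120, 43), (-100, 56), (-80, 57), (-60, 24), (-40, -2), (-20, 66)]
500 2405 [(-140, 30), (-120, 41), (-100, 48), (-80, 37), (-60, 0), (-40, -17)]
520 1899 [(-140, 26), (-120, 33), (-100, -17), (-80, -36), (-60, -32)]
540 2003 [(-140, 10), (-120, -19), (-100, -38), (-80, -64)]
560 558 [(-140, -40)]
580 410 []
600 467 []
620 267 []
```

```bash
python3 - <<'E'
from h import *
yaw=np.radians(12.9);u=np.array([np.cos(yaw),np.sin(yaw)]);v=np.array([-u[1],u[0]])
c=np.array([.5764,.1142])+.08*u
Q=[]
for n in ['scene','top']:
    p,d=viewer.camera(n)
    P=pts(n,d,d>0);S=np.c_[(P[:,:2]-c)@u,(P[:,:2]-c)@v,P[:,2]]*1000
    # camera-vs-model check
    mb=S[(S[:,2]>400)&(S[:,2]<450)&(S[:,1]>50)&(S[:,1]<115)&(abs(S[:,0]+14)<40)&((p[d>0][:,2].astype(int)-p[d>0][:,0])>40)]
    print(n,'blue cam u',np.percentile(mb[:,0],[2,98]),'v',np.percentile(mb[:,1],[2,98]),len(mb))
    k=(S[:,2]>200)&(S[:,2]<560)&(S[:,0]>-200)&(abs(S[:,1])<70)&((S[:,0]<-55)|(S[:,1]<36))&((p[d>0][:,2].astype(int)-p[d>0][:,0])<25)
    Q.append(S[k])
for nm,Qn in zip(['scene','top'],Q):
  for lab,sh in [('start',(3,15,-40)),('end',(-2.6,15,-67))]:
    A=Qn+np.array(sh)
    dc=np.hypot(np.maximum(abs(A[:,0]+14)-30,0),np.maximum(abs(A[:,1]-79)-30,0)); dt=np.hypot(A[:,0]+14,A[:,1]-79)-42
    for z0,z1 in [(212,270),(270,330),(330,380),(380,455)]:
        k=(A[:,2]>z0)&(A[:,2]<z1)
        if k.sum()>5:
            i=np.argsort(dc[k])[:400:60]; print(nm,lab,z0,z1,'cam',np.sort(dc[k])[[0,5]].round(),'tube',np.sort(dt[k])[[0,5]].round(), A[k][i][:2].round().tolist())
E
```

```text
scene blue cam u [13.2414827 18.3918293] v [ 52.68744767 104.81531679] 508
top blue cam u [-44.04826176  12.06815194] v [ 53.82674272 106.95944893] 11
scene start 212 270 cam [25. 26.] tube [18. 20.] [[-62.0, 31.0, 270.0], [-75.0, 61.0, 224.0]]
scene start 270 330 cam [16. 16.] tube [16. 16.] [[-54.0, 37.0, 323.0], [-48.0, 27.0, 320.0]]
scene start 330 380 cam [14. 16.] tube [15. 16.] [[-54.0, 39.0, 373.0], [-52.0, 31.0, 336.0]]
scene start 380 455 cam [ 9. 11.] tube [7. 8.] [[-52.0, 45.0, 425.0], [-58.0, 50.0, 424.0]]
scene end 212 270 cam [28. 30.] tube [29. 30.] [[-62.0, 27.0, 224.0], [-59.0, 21.0, 236.0]]
scene end 270 330 cam [19. 20.] tube [19. 20.] [[-56.0, 34.0, 298.0], [-65.0, 41.0, 297.0]]
scene end 330 380 cam [18. 20.] tube [17. 19.] [[-56.0, 36.0, 346.0], [-60.0, 32.0, 331.0]]
scene end 380 455 cam [14. 15.] tube [13. 13.] [[-55.0, 42.0, 401.0], [-53.0, 34.0, 398.0]]
top start 212 270 cam [33. 35.] tube [23. 26.] [[-77.0, 62.0, 228.0], [-95.0, 49.0, 220.0]]
top start 380 455 cam [19. 21.] tube [16. 19.] [[-56.0, 34.0, 442.0], [-81.0, 70.0, 431.0]]
top end 330 380 cam [61. 67.] tube [51. 58.] [[-105.0, 61.0, 368.0]]
top end 380 455 cam [23. 26.] tube [21. 24.] [[-62.0, 34.0, 415.0], [-79.0, 66.0, 417.0]]
```

>>> send_rows(moves="0.5 0 0.8 -0.8 0;0.5 0 0.7 -0.8 0;0.5 0 0 -0.8 0;0.5 0 0 -0.6 0;0.5 0 0 0 0;0.5 0 0 0 0")

```text
t: 14.75
tool_pos: [0.5685, 0.1132, 0.1254]
orientation: [-3.142, 0.0, -2.916]
ft_force: [0.4, -0.4, -1.8]
gripper_width: 0.0784
```

>>> send_rows(moves="0.5 0 -0.1 -0.4 0;0.5 0 0 -0.4 0;0.5 0 0 -0.3 0;0.5 0 0 0 0;0.5 0 0 0 0")

```text
t: 15.38
tool_pos: [0.5684, 0.1123, 0.1143]
orientation: [-3.142, 0.0, -2.916]
ft_force: [0.2, 0.5, -1.6]
gripper_width: 0.0784
```

>>> send_rows(moves="0.5 -0.1 -0.03 -0.3 0;0.5 -0.1 -0.03 -0.3 0;0.5 -0.1 -0.02 -0.3 0;0.5 0 0 0 0;0.5 0 0 0 0")

```text
t: 16.0
tool_pos: [0.565, 0.1114, 0.1058]
orientation: [-3.141, -0.0, -2.916]
ft_force: [-9.1, -2.8, 12.2]
gripper_width: 0.0788
```

```bash
cat > tilt.py <<'E'
from h import *
p,d,W,s=wrist()
T=R.from_euler('xyz',s['orientation']).inv().apply((W-s['tool_pos']).reshape(-1,3)).reshape(W.shape)
m=(p.min(2)>90)&(abs(T[...,2])<.06)&(np.abs(T[...,1])<.085)&(T[...,0]>-.08)&(T[...,0]<.08)
q=T[m]
for i in range(8):
    A=np.c_[q[:,:2],np.ones(len(q))];c=np.linalg.lstsq(A,q[:,2],rcond=None)[0];r=abs(A@c-q[:,2]);q=q[r<max(.003,2*np.median(r))]
n=np.array([-c[0],-c[1],1]);n/=np.linalg.norm(n)
print(s['t'],s['tool_pos'].round(4),'F',s['ft_force'].round(1),'M',s['ft_torque'].round(2),'w',s['gripper_width'].round(4))
print('tilt deg: about jaw',np.degrees(np.arctan(c[0])).round(1),'other',np.degrees(np.arctan(c[1])).round(1),len(q),r.mean())
yaw=np.radians(12.9);u=np.array([np.cos(yaw),np.sin(yaw)]);v=np.array([-u[1],u[0]])
x=(s['tool_pos'][:2]-[.5764,.1142])*1000;print('TCP u,v',x@u-80,x@v)
w=R.from_euler('xyz',s['orientation']).apply(q)+s['tool_pos']
import fit
# points in housing frame
M=fit.frame([0,0],yaw)[1]; h=(w-[.5764,.1142,.09])@M*1000
print('plate in housing: x',np.percentile(h[:,0],[.5,99.5]).round(1),'y',np.percentile(h[:,1],[.5,99.5]).round(1),'z',np.percentile(h[:,2],[2,50,98]).round(1))
np.save('pl.npy',p)
E
python3 tilt.py
```

```text
Traceback (most recent call last):
  File "tilt.py", line 9, in <module>
    print(s['t'],s['tool_pos'].round(4),'F',s['ft_force'].round(1),'M',s['ft_torque'].round(2),'w',s['gripper_width'].round(4))
                                                                                                   ^^^^^^^^^^^^^^^^^^^^^^^^
AttributeError: 'float' object has no attribute 'round'
```

```bash
sed -i "s/s\['gripper_width'\].round(4)/s['gripper_width']/" tilt.py; python3 tilt.py
```

```text
16.05 [0.565  0.1115 0.1058] F [-9.5 -2.3 11.1] M [-0.35  1.2  -0.12] w 0.07885391856171414
tilt deg: about jaw 8.3 other -0.1 29548 0.0004913881452721996
TCP u,v -91.69933026730423 -0.13654919607339244
plate in housing: x [-44.8  47.8] y [-74.   74.3] z [ 6.5 27.6 36.8]
```

>>> send_rows(moves="0.5 -0.1 -0.02 -0.3 0;0.5 -0.1 -0.02 -0.3 0;0.5 -0.1 -0.02 -0.3 0;0.5 0 0 0 0;0.5 0 0 0 0")

```text
t: 16.73
tool_pos: [0.5623, 0.1108, 0.0969]
orientation: [-3.141, 0.0, -2.916]
ft_force: [-7.0, -3.3, 12.7]
gripper_width: 0.0785
```

```bash
python3 tilt.py
```

```text
16.725 [0.5623 0.1108 0.0969] F [-7.  -3.3 12.7] M [-0.26  0.66 -0.13] w 0.0784945456655473
tilt deg: about jaw 16.9 other -0.1 27692 0.0005202960009826771
TCP u,v -94.4673429577116 -0.1282537455285015
plate in housing: x [-49.   40.8] y [-74.3  74.4] z [ 7.1 17.6 22.8]
```

>>> send_rows(moves="0.5 -0.05 0 -0.3 0;0.5 -0.05 0 -0.3 0;0.5 0 0 -0.3 0;0.5 0 0 0 0;0.5 0 0 0 0")

```text
t: 17.4
tool_pos: [0.5609, 0.1106, 0.0875]
orientation: [-3.141, -0.001, -2.916]
ft_force: [-7.7, -3.9, 8.6]
gripper_width: 0.0786
```

```bash
python3 tilt.py
```

```text
17.4 [0.5609 0.1106 0.0875] F [-7.7 -3.9  8.6] M [-0.25  1.   -0.01] w 0.07857719165754841
tilt deg: about jaw 25.8 other -0.1 25652 0.0005701865004279074
TCP u,v -95.89825858665502 -0.062304757639514055
plate in housing: x [-51.3  35.8] y [-74.   74.4] z [5.  6.9 8.4]
```

>>> send_rows(moves="0.5 0 0 -0.2 0;0.5 0 0 -0.2 0;0.5 0 0 0 0;0.5 0 0 0 0")

```text
t: 17.95
tool_pos: [0.561, 0.1106, 0.086]
orientation: [-3.14, 0.001, -2.916]
ft_force: [-24.1, -9.7, 60.1]
gripper_width: 0.0789
```

```bash
python3 tilt.py
```

```text
17.95 [0.561  0.1106 0.086 ] F [-24.1  -9.7  60.1] M [-1.82  4.15 -0.13] w 0.07887855936646003
tilt deg: about jaw 26.9 other -0.1 25445 0.0005721275644962431
TCP u,v -95.8407915093267 -0.03287293504410891
plate in housing: x [-51.5  39.4] y [-74.1  74.5] z [4.1 5.4 6.7]
```

>>> send_rows(moves="0.5 0 0 0.2 0;0.7 0 0 0 0;1 0 0 0 0;1 0 0 0 0;1 0 0 0 0;1 0 0 0 0")

```text
t: 18.75
tool_pos: [0.5614, 0.1108, 0.0852]
orientation: [-3.142, -0.0, -2.916]
ft_force: [0.3, -0.3, -0.3]
gripper_width: 0.0856
```

```bash
python3 tilt.py
```

```text
18.75 [0.5614 0.1108 0.0852] F [ 0.3 -0.3 -0.3] M [-0.04  0.03  0.04] w 0.08558277426189694
tilt deg: about jaw 26.9 other -0.1 25939 0.0005759076827655058
TCP u,v -95.3590767739234 0.0565535120673973
plate in housing: x [-51.2  33.1] y [-73.9  74.4] z [4.1 5.5 6.8]
```

Released with the cover still seated and no contact force. I'll rise slowly, then check.

>>> send_rows(moves="1 0 0 0.7 0;1 0 0 0.7 0;1 0 0 0.8 0;1 -0.1 0 1 0;1 -0.3 0 1.5 0;1 -0.5 -1 2 0;1 -0.5 -2 2 0;1 0 -3 2 0;1 0 -4 2 0;1 0 -4 0 0;1 0 -4 0 0;1 0 0 0 0")

```text
t: 20.3
tool_pos: [0.5468, -0.0728, 0.213]
orientation: [-3.14, -0.0, -2.921]
ft_force: [-0.2, 0.4, -0.5]
gripper_width: 0.0854
```

```bash
python3 - <<'E'
from h import *
import fit
p,d,W,s=wrist();print(s['t'],s['tool_pos'],s['ft_force'])
M=fit.frame([0,0],np.radians(12.9))[1]; 
def rep(n,P,col):
    h=(P-[.5764,.1142,.09])@M*1000
    k=(abs(h[:,0])<58)&(abs(h[:,1])<82)&(abs(h[:,2]-5)<8)&(col.min(1)>90)
    q=h[k]
    if len(q)<50: print(n,len(q)); return
    A=np.c_[q[:,:2],np.ones(len(q))];c=np.linalg.lstsq(A,q[:,2],rcond=None)[0]
    print(n,len(q),'plane z0 %.1f tilt deg x %.1f y %.1f'%(c[2],*np.degrees(c[:2])),cv2.minAreaRect(q[:,:2].astype('f4')))
k=np.isfinite(W[...,0]);rep('wrist',W[k],p[k])
ims=[]
for n in ['top','scene']:
    p,d=viewer.camera(n);rep(n,pts(n,d,d>0),p[d>0]);ims.append(p)
a=cv2.resize(ims[1][100:300,80:420,::-1],(680,400));cv2.imwrite('pics/s4.png',a)
E
```

```text
20.3 [ 0.54680959 -0.0727798   0.21298063] [-0.18498348  0.44116339 -0.47581926]
wrist 7472 plane z0 5.7 tilt deg x -0.1 y 0.1 ((-0.6467971801757812, 0.705078125), (151.8118133544922, 102.26900482177734), 89.79734802246094)
top 2007 plane z0 4.3 tilt deg x -0.0 y 0.0 ((-3.3232498168945312, -1.2024154663085938), (104.15254211425781, 150.4585418701172), 0.2729488015174866)
scene 750 plane z0 6.0 tilt deg x -2.7 y 0.3 ((-0.7546043395996094, 2.6129074096679688), (109.23491668701172, 151.47373962402344), 1.3521138429641724)
```

View pics/s4.png

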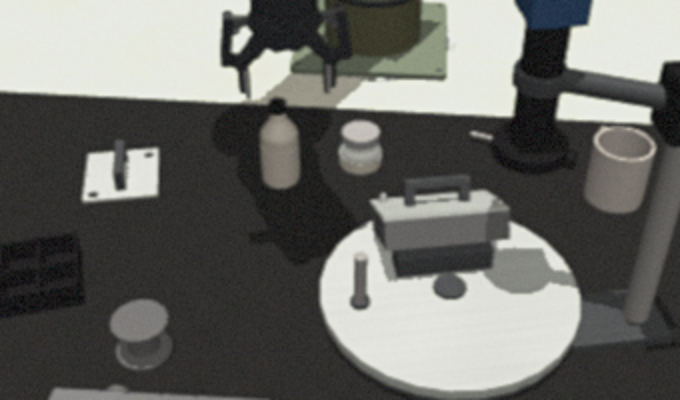

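The cover sits flat on the box: it is 5 mm thick, and its top measures about 5 mm above the rim with 0.1° of tilt. The pins show through the holes, everything else is in its place, and the gripper is clear.

```bash
python3 -c "
from station import arm
print(arm.finish_job())"
```

```text
the job is handed in; nothing more can be done
None
```

The job is done and handed in at about 20 s of the 64 s allowed. I turned the table by its post to the other stop. Then I took the long cover by its handle ends, tilted it against the box's upper rim and pressed it onto the two pins with about 60 N before letting go.

**Cover seating:** The wrist camera puts the cover's top 5.7 mm above the rim, against 5 mm for a seated cover. It is within 0.1° of flat and within about 1 mm of centre. The top camera agrees on flatness (0.0°) but reads the height as 4.3 mm and the centre about 3 mm off. The scene camera's coarser fit gave 6.0 mm with a 2.7° tilt, which disagrees with the other two. I trusted the close-up wrist reading.

**Table:** It stayed at the box-out stop after release.

**Microscope:** Before the final approach I estimated 7–9 mm of clearance to the arm at the tightest point. The wrist force showed no unexpected contact, but it would not register a touch by the arm itself.

**Everything else:** In the last scene picture the short cover and the other visible items looked in place. I did not measure their positions again.

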